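# Kickstand down, scooter held upright for the axle nuts

### The job

The folded kick scooter on the bench leans against the alloy wheel with its kickstand still folded up; it has to be held plumb while a mate tightens the axle nuts. While it still leans there, flip the kickstand down past its over-centre point until it sits against its stop; then take the scooter by the bare steering tube, bring it upright on its two wheels and finish holding it there, upright and still, not leaning on the alloy wheel or on the stand. Both wheels stay on the bench where they stand, and nothing else on the bench gets pushed about.

Things in the scene. Friction and masses are not known exactly. Their poses are not given: they have to be found in the camera images.
- scooter: Folded aluminium kick scooter, loose, about 2.6 kg, 690 mm long, on two 145 mm wheels that do not turn. Origin on the bench under its middle. Axes: x sideways towards the alloy wheel, y to its rear, z its own up (vertical when upright). Starts tipped 0.245 rad about y onto the alloy wheel. Tyre bottoms are round, radius 12 mm: it rocks about them, a few N at the tube tip it, and let go it falls
- tube (a point): Point on the centre line of the folded steering tube, at x 0, y -60, z 205 mm in the scooter's frame. The tube is 34 mm thick, level, along y, bare from y -240 to 70, 93 mm clear above the deck, open on both sides: grip it from above, fingers closing along x. Farther back (y 200 to 350) two 30 mm rubber grips lie beside it at x +-50
- deck_top (a point): Middle of the deck's top, at x 0, y -5, z 96 mm in the scooter's frame; the deck is 120 mm wide, 350 mm long, 35 mm thick
- front_tyre (a point): Lowest point of the front tyre when upright, x 0, y -310, z 0 mm in the scooter's frame
- rear_tyre (a point): Lowest point of the rear tyre when upright, x 0, y 270, z 0 mm in the scooter's frame; rubber wedges stand before and behind it
- stand_pivot (a point): The kickstand's hinge, on the deck edge at the robot's side, x -70, y -15, z 88 mm in the scooter's frame; the hinge line runs along the scooter's x; a thin spring lies across it, up to 30 mm outside the pivot and within 40 mm of it
- stand_foot (a point): Kickstand's foot, 12 mm thick, end of an 11 mm steel rod: 70 mm from the hinge line and 45 mm farther out (to -x) than the pivot, tip 16 mm more. The rod's first quarter runs near the deck, then it splays out evenly. Scooter upright and stand down, it hangs some 15 mm clear of the bench; leaning 7 degrees that way it would rest on it
- kickstand (a joint): Kickstand angle, rad: 0 folded up, rod pointing to the scooter's rear along the deck; 1.85 down on its stop, pointing down and a little forward. From 0 the foot goes down, then forward (-y). A spring holds it at either end: up to dead centre, near 0.75, pushing takes about 5 N at the foot; past it the stand snaps to the stop by itself
- rim_edge (a point): On the bare 16-inch alloy car wheel that lies flat, face up (430 mm across, 200 mm high, fixed): the point of its upper rim edge nearest the scooter; the wheel's centre is 215 mm from here along +x, away from the scooter. The scooter's rubber grip leans on the rim close by; gripping the tube there is cramped
- primer_can: Grey spray can, 52 mm across, 170 mm tall, standing near the front of the scooter, on either side; to be left alone
- polish_bottle: White bottle, 68 mm across, 190 mm tall, standing near the front of the scooter, on either side; to be left alone
- masking_tape: Roll of masking tape lying flat, 104 mm across, 36 mm high, on the robot's left; to be left alone
- axle_spanner: Steel spanner 170 mm long lying on the bench on the robot's side of the scooter; to be left alone
- sanding_block: Black sanding block 70 x 120 x 35 mm, on the robot's side of the scooter; to be left alone
- centre_cap: Black wheel centre cap, 60 mm disc 16 mm high, beyond the scooter; to be left alone
- socket: Steel socket standing on end, 28 mm across, 38 mm high, on the robot's side; to be left alone

How it is judged:
By the outcome, as a careful person would: the job done as asked, in the order asked, and still so for the second after the job is handed in, while the arm keeps its last pose, push and grip.
It also fails if it takes over 51 s, if anything falls off the work surface, if the arm or the gripper's body presses on something with over 40 N, if the wrist force passes 120 N, or if a joint passes its speed limit or range.

### The arm

A 6-joint arm with a two-finger parallel gripper is mounted at the origin on the work surface. World frame = base frame: x ahead of the robot, y to its left, z up, the work surface at z = 0. Lengths are in m, angles in rad, forces in N, time in s.
With the tool pointing down it reaches from about 0.275 to 0.875 m from the base axis. Payload 12.5 kg.
Tool frame: the origin (TCP) lies at the very end of the fingers, on their centre line; the grasp point (between the pads) lies 19 mm behind it; z points along the fingers, y is the line along which they close (so a half turn about z gives the same grasp; the last joint's range is limited). The gripper opens to 85 mm and grips with 20 to 120 N. Pads are 22 mm wide; open, the fingers measure 114 mm over their backs; the gripper's body (76 mm by 85 mm) begins 54 mm behind the grasp point. The pads swing forward as they close: fully open they stand 13 mm farther back than shut.
Start: joints at [-1.314, 0.351, 1.652, -0, 1.139, -0.085], TCP at [0.184, -0.518, 0.201] pointing down, gripper open.
Joint ranges: [-2.75, 2.75], [-0.79, 2.1], [0.01, 2.65], [-1.57, 4.71], [0.07, 3.14], [-2.87, 2.87]. Speed limits (rad/s): [2.22, 2.22, 2.79, 3.14, 3.14, 3.14].

### API

Orientations are given as a 3x3 rotation matrix whose columns are the frame's x, y, z axes.
In Python, from bench import manip gives the robot as it stands. Calls block until the motion is done:
- manip.move_ptp(position, orientation): joint-space move of the TCP to a pose.
- manip.move_l(position, attitude=None, max_speed=0.15): straight line of the TCP; attitude=None keeps the orientation; max_speed is the mean speed in m/s.
- manip.move_j(angles): joint-space move.
- manip.set_gripper(opening, effort=None): opening from 0.0 (shut) to 1.0 (fully open); effort is the grip in N (None keeps the last); returns when the fingers have stopped.
- manip.dwell(seconds).
- manip.inverse_kinematics(position, orientation): joint angles nearest the present ones, or None.
- manip.grab_frame(name): name is "side" or "top"; returns (picture, depth): 480x640x3 uint8, red, green, blue; 480x640 float32, m along the optical axis (not along the pixel's ray), 0 where there is no reading.
- manip.get_calibration(name): a dict with "camera_matrix" (3x3 intrinsics, pixels), "R" (3x3) and "t" (3): a world point X has camera coordinates R X + t. Camera axes: x right, y down, z forward; pixel columns grow to the right and rows downward; lengths in m; the calibration is good to about 2 mm. A picture is of the moment at which its call begins. get_calibration takes no time and is no camera call.
A pose or a line that the arm cannot do raises manip.Unreachable and nothing moves.
- manip.sign_off(): hands the job in; it is judged then, once.
Trained networks look in the newest picture that a camera, given by its name, has taken for a name from the list of things; names that differ only in an ending like _2 or _b are one class to them, and where a whole thing is asked for, a point or a joint stands for the part that bears it (a point fixed in the world has none). Each returns a list of dicts, best first, with "confidence" (0 to 1); they miss things now and then, are a little off and sometimes report something else, mostly with a low value. They report only what shows in the picture. A call takes as long as a camera call.
- manip.look_for(camera, name): "at" ([x, y, z] in m, in world coordinates, good to about 4 mm: the middle of the surface that is visible of it).
Readings, each from a call of its own:
- manip.current_time(): time.
- manip.current_qpos(): joint angles.
- manip.current_joint_vel(): joint speeds.
- manip.current_joint_torque(): joint torques, N m.
- manip.current_ee_pos(): TCP position.
- manip.current_tcp_rot(): TCP orientation.
- manip.current_force(): force on the tool from outside, world axes, zero at the start.
- manip.current_ft_torque(): the same for the moment, N m.
- manip.current_grip_width(): opening from 0.0 (shut) to 1.0 (fully open).
- manip.current_grip_force(): force on a finger pad.
Only numpy, scipy, OpenCV 4.12 (cv2) and the standard library are available. Lean on these libraries where they do the work, as an engineer would, in place of code of your own. Each camera call takes 0.05 s, during which the arm holds its last target. There are 200 camera calls.

## Working session

There is one attempt and no reset: what is moved stays moved. The work goes in short steps, each a Python script; the robot and the scene stay as the last script left them, time stands still between calls to the robot, and variables do not carry over. Pictures are saved under pics/ and viewed, at most 12 in all, crops included, and the job is handed in when it is done.

```bash
mkdir -p pics; ls
python3 - <<'E'
from bench import manip
import cv2
for n in ("side","top"):
    p,d=manip.grab_frame(n); cv2.imwrite(f"pics/{n}0.png",p[:,:,::-1])
    c=manip.get_calibration(n); print(n,c)
    for k in ["scooter","tube","deck_top","front_tyre","rear_tyre","stand_pivot","stand_foot","rim_edge","primer_can","polish_bottle","masking_tape","axle_spanner","sanding_block","socket","centre_cap"]:
        r=manip.look_for(n,k); print(k,[( [round(float(v),3) for v in q["at"]],round(q["confidence"],2)) for q in r[:2]])
print(manip.current_time())
E
```

```text
pics
side {'camera_matrix': array([[589.85889458,   0.        , 304.07314509],
       [  0.        , 589.85889458, 244.21380271],
       [  0.        ,   0.        ,   1.        ]]), 'R': array([[-0.99235898, -0.12315745, -0.00747666],
       [-0.08406313,  0.71921991, -0.68967827],
       [ 0.09031638, -0.68377991, -0.72407734]]), 't': array([0.55381524, 0.11470362, 1.52399295])}
scooter [([0.595, 0.133, 0.117], 0.66), ([0.389, -0.303, 0.032], 0.29)]
tube [([0.597, 0.13, 0.12], 0.75)]
deck_top [([0.595, 0.128, 0.118], 0.64)]
front_tyre [([0.595, 0.129, 0.128], 0.79)]
rear_tyre [([0.591, 0.129, 0.119], 0.91)]
stand_pivot [([0.592, 0.134, 0.117], 0.88)]
stand_foot [([0.352, 0.473, 0.035], 0.72), ([0.492, 0.076, 0.112], 0.49)]
rim_edge [([0.912, 0.312, 0.16], 0.67), ([0.594, 0.137, 0.117], 0.43)]
primer_can [([0.366, -0.468, 0.106], 0.72)]
polish_bottle [([0.732, -0.255, 0.103], 0.65)]
masking_tape [([0.494, 0.077, 0.11], 0.65), ([0.353, 0.475, 0.033], 0.64)]
axle_spanner [([0.382, 0.321, 0.006], 0.85)]
sanding_block [([0.388, -0.3, 0.034], 0.94)]
socket [([0.375, 0.169, 0.03], 0.5)]
c
[... 548 characters left out ...]
0.148], 0.86)]
deck_top [([0.589, 0.061, 0.154], 0.89)]
front_tyre [([0.586, 0.061, 0.155], 0.89)]
rear_tyre [([0.592, 0.06, 0.151], 0.67)]
stand_pivot []
stand_foot [([0.495, 0.07, 0.109], 0.66)]
rim_edge [([0.918, 0.273, 0.176], 0.94), ([0.727, -0.266, 0.128], 0.44)]
primer_can [([0.372, -0.468, 0.15], 0.72)]
polish_bottle [([0.727, -0.264, 0.128], 0.62), ([0.376, 0.155, 0.035], 0.37)]
masking_tape [([0.353, 0.472, 0.034], 0.86), ([0.587, 0.065, 0.153], 0.3)]
axle_spanner [([0.384, 0.318, 0.004], 0.95)]
sanding_block [([0.389, -0.326, 0.029], 0.97)]
socket [([0.375, 0.153, 0.034], 0.5), ([0.496, 0.07, 0.111], 0.38)]
centre_cap [([0.689, 0.016, 0.01], 0.93), ([0.496, 0.071, 0.11], 0.4)]
1.6
```

View pics/top0.png

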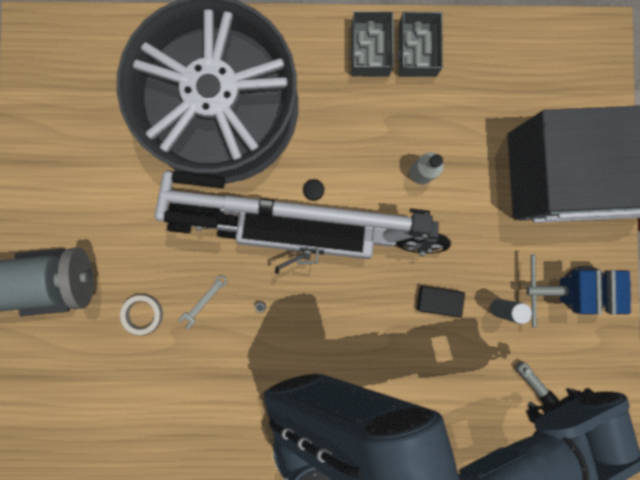

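View pics/side0.png

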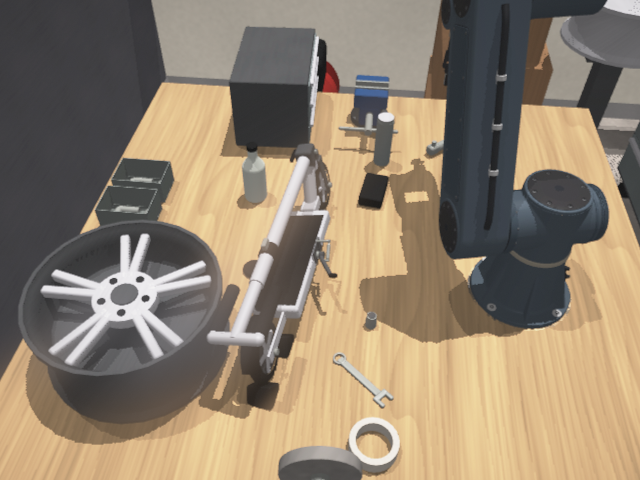

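The top view shows the scooter running from its grips (~165,200) to the front wheel (~430,240), with the stand near (290,258). The can and the sanding block lie toward the front on the robot's side, and the bottle is beyond it. I'll fit the pose from the tube depth and zoom in on the stand.

```bash
cat > h.py <<'E'
from bench import manip
import cv2, numpy as np
def cloud(n):
    p,d=manip.grab_frame(n); c=manip.get_calibration(n); K=c["camera_matrix"]
    v,u=np.mgrid[:480,:640]; pc=np.stack([(u-K[0,2])/K[0,0]*d,(v-K[1,2])/K[1,1]*d,d],-1)
    W=(pc-c["t"])@c["R"]; W[d==0]=np.nan
    return p,W
def proj(n,X):
    c=manip.get_calibration(n); q=c["camera_matrix"]@(c["R"]@np.asarray(X)+c["t"]); return q[:2]/q[2]
def rot(yaw,tip):
    a,b=np.cos(yaw),np.sin(yaw); c,s=np.cos(tip),np.sin(tip)
    return np.array([[a,-b,0],[b,a,0],[0,0,1]])@np.array([[c,0,s],[0,1,0],[-s,0,c]])
def b2w(p,pose,tip):  # pose cx,cy,yaw
    r=np.array([0,0,.012]); return np.array([pose[0],pose[1],0])+r+rot(pose[2],tip)@(np.asarray(p)-r)
E
python3 - <<'E'
from h import *
p,W=cloud("top")
cr=cv2.resize(p[180:290,220:400],None,fx=4,fy=4,interpolation=cv2.INTER_CUBIC); cv2.imwrite("pics/crop1.png",cr[:,:,::-1])
# tube top ridge: highest point per column
for u in range(250,415,12):
    z=W[195:235,u,2]; i=np.nanargmax(z); print(u,195+i,W[195+i,u].round(4))
print("stand")
for v in range(244,275,2):
    print(v,[int(round(1000*z)) if z==z else -1 for z in W[v,262:330:2,2]])
p,W=cloud("side")
cr=cv2.resize(p[200:360,230:400],None,fx=3.7,fy=3.7,interpolation=cv2.INTER_CUBIC); cv2.imwrite("pics/crop2.png",cr[:,:,::-1])
E
```

```text
250 203 [0.6319 0.1656 0.219 ]
262 204 [0.6278 0.1361 0.2372]
274 210 [0.6157 0.1098 0.2186]
286 211 [0.6136 0.0819 0.2169]
298 213 [0.609  0.0539 0.2171]
310 211 [0.6138 0.0259 0.2169]
322 211 [ 0.6134 -0.002   0.2213]
334 213 [ 0.6092 -0.0301  0.2162]
346 218 [ 0.5976 -0.0582  0.2165]
358 216 [ 0.6022 -0.0861  0.2179]
370 217 [ 0.6001 -0.1144  0.2156]
382 216 [ 0.6023 -0.1422  0.2184]
394 219 [ 0.5956 -0.1707  0.2151]
406 225 [ 0.5813 -0.1982  0.2191]
stand
244 [98, 106, 105, 105, 103, 105, 104, 107, 104, 105, 101, 98, 104, 100, 102, 104, 109, 107, 104, 101, 99, 104, 105, 107, 109, 106, 106, 102, 105, 106, 103, 107, 102, 102]
246 [85, 87, 85, 90, 101, 94, 102, 98, 102, 104, 103, 104, 103, 102, 104, 108, 105, 103, 98, 105, 106, 109, 106, 102, 99, 109, 98, 99, 102, 106, 109, 102, 99, 108]
248 [-3, 7, 0, 4, -1, 0, -2, 82, 85, 88, 88, 97, 88, 95, 94, 97, 102, 99, 100, 119, 121, 125, 119, 124, 121, 105, 101, 104, 100, 107, 105, 103, 104, 110]
250 [5, -3, -1, -7, -5, -5, -1, -1, -2, 2, 1, 0, -3, 0, 0, 81, 81, 79, 81, 100, 112, 108, 110, 108, 121, 113, 120, 122, 130, 123, 124, 105, 107, 9
[... 924 characters left out ...]
, -4, 0, 0, 0, 3, 0, -4, -5, -1, -6, 6, -2]
266 [-1, -1, -1, 2, 0, -2, -2, 115, 118, 119, 118, 113, -5, 0, -2, 3, 0, 2, -5, 1, -8, 2, 2, 3, 2, -6, -5, 7, -3, -9, -7, 2, 0, 0]
268 [5, -2, -1, -3, -4, -3, -4, 117, 117, 115, 8, 3, -4, -1, -5, 5, -5, -4, -2, -1, 5, -4, 1, -1, 2, -1, -5, 0, 1, 5, 5, -3, 1, -5]
270 [3, -1, 5, -4, -3, -6, 117, 126, 119, -1, -1, -7, -4, -5, -3, -5, -4, -2, 3, 0, -1, -8, 3, -3, -2, -2, -2, -1, -1, -2, -1, 0, -4, 1]
272 [-3, -1, -2, -6, -6, -6, 121, 124, 122, 4, -1, -5, 1, 0, 1, 0, -9, 9, -1, -1, 3, 6, -4, 2, -3, -2, -6, -3, -2, 0, -5, -5, -2, -1]
274 [-3, -4, 1, -7, 1, 0, 0, 5, -2, 7, 4, 1, 2, -5, -3, 0, 1, -2, -7, -1, 4, -5, -4, 2, 1, 0, -3, -3, -6, -2, 4, 1, 2, -3]
```

View pics/crop1.png

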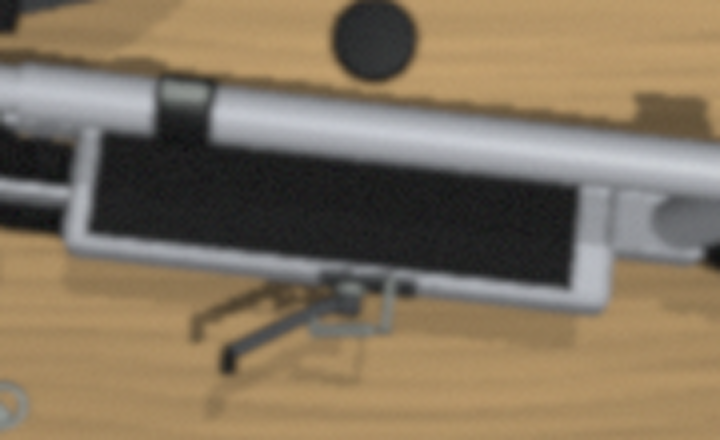

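View pics/crop2.png

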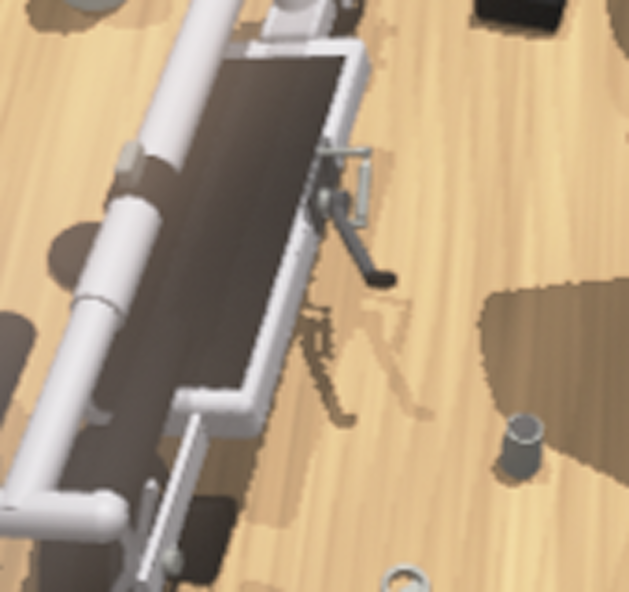

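The crops show the stand pivot at about top px (307,255), the foot end at (277.5,269.5), and the deck's robot-side corners at (371,256) and (237,242.5). Next I fit the pose from these and check reach.

```bash
cat > fit.py <<'E'
from h import *
from scipy.optimize import least_squares
def fit(p,W,tip0=.245,freetip=False,marks=(),z0=.18,guess=(.575,.05,.085)):
    sel=W[185:240,272:402].reshape(-1,3); sel=sel[(sel[:,2]>z0)&(sel[:,2]<.235)]
    def res(q):
        tip=q[3] if freetip else tip0
        R=rot(q[2],tip); a=b2w([0,0,.205],q,tip); ax=R[:,1]
        v=sel-a; d=np.linalg.norm(v-np.outer(v@ax,ax),axis=1)-.017
        r=[np.clip(d,-.02,.02)/.004/np.sqrt(len(d)/20)]
        for X,uv in marks: r.append((proj("top",b2w(X,q,tip))-uv)/1.5)
        return np.concatenate(r)
    s=least_squares(res,list(guess)+[tip0]*freetip,loss="soft_l1",x_scale=.01); return s,len(sel)
E
python3 - <<'E'
from fit import *
p,W=cloud("top")
marks=[((-.06,-.18,.09),(371.2,256.2)),((-.06,.17,.09),(237,242.5)),((-.123,.055,.088),(277.5,269.5))]
s,n=fit(p,W,marks=marks); print(s.x.round(4),s.cost,n)
np.save("pose.npy",s.x)
for X,uv in marks: print(proj("top",b2w(X,s.x,.245)).round(1),uv)
print("pivot",proj("top",b2w((-.075,-.015,.088),s.x,.245)).round(1), "side foot",proj("side",b2w((-.123,.055,.088),s.x,.245)).round(1))
for X in [(-.115,.055,.088),(0,-.06,.205),(0,-.31,0),(0,.27,0)]: print(b2w(X,s.x,.245).round(4))
s2,n=fit(p,W,marks=marks,freetip=True); print(s2.x.round(4),s2.cost)
# tool checks
R=rot(s.x[2],.245); 
for sg in (1,-1):
    T=np.column_stack([sg*R[:,1],sg*R[:,0],-R[:,2]]); print(np.linalg.det(T).round())
    g=b2w((0,-.06,.205-.019),s.x,.245); print(manip.inverse_kinematics(g,T), manip.inverse_kinematics(g+.1*R[:,2],T))
    Y=rot(s.x[2],0); U=np.column_stack([sg*Y[:,0],-sg*Y[:,1],-Y[:,2]]); f=b2w((-.122,.06,.1),s.x,.245)
    print(manip.inverse_kinematics(f,U),manip.inverse_kinematics(f-[0,0,.06],U))
E
```

```text
[ 0.5672  0.0416 -0.1099] 5.325972789437164 1875
[372.8 256.6] (371.2, 256.2)
[235.3 241.3] (237, 242.5)
[277.5 270.7] (277.5, 269.5)
pivot [307.4 255.3] side foot [333.5 274.5]
[0.4806 0.1065 0.1136]
[ 0.6071 -0.0232  0.1992]
[ 5.303e-01 -2.662e-01  4.000e-04]
[5.939e-01 3.103e-01 4.000e-04]
[ 0.5648  0.0417 -0.1112  0.2594] 5.065440649050529
1.0
[-1.14265104e-01  6.05276077e-01  1.32434605e+00 -1.05659363e-03
  1.45696838e+00 -4.07864670e-03] [-1.14114526e-01  5.84980788e-01  1.12345334e+00 -1.01910019e-03
  1.67815642e+00 -4.16177626e-03]
[ 1.35267238e-01  3.40003159e-01  1.87521504e+00 -4.44089210e-16
  9.26374452e-01  1.81600077e+00] [ 1.35267238e-01  4.37257744e-01  1.91622905e+00 -4.44089210e-16
  7.88105864e-01  1.81600077e+00]
1.0
None None
[ 1.35267238e-01  3.40003159e-01  1.87521504e+00 -4.44089210e-16
  9.26374452e-01 -1.32559188e+00] [ 1.35267238e-01  4.37257744e-01  1.91622905e+00 -4.44089210e-16
  7.88105864e-01 -1.32559188e+00]
```

```bash
cat > stand.py <<'E'
from h import *
P=np.load("pose.npy"); Y=rot(P[2],0); U=np.column_stack([-Y[:,0],Y[:,1],-Y[:,2]])
def tgt(q,x=-.123):
    w=b2w((x,-.015+.07*np.cos(q)+.006*np.sin(q)+.0145,.088-.07*np.sin(q)+.006*np.cos(q)),P,.245)
    w0=b2w((x,0,.094),P,.245)
    return w-Y[:,0]*((w-w0)@Y[:,0])   # keep world sideways position constant
E
python3 - <<'E'
from stand import *
manip.move_l(manip.current_ee_pos()+np.array([0,0,.13]),max_speed=.3)
manip.set_gripper(0.0,20)
a=tgt(0)
manip.move_ptp(a+[0,0,.15],U)
manip.move_l(a+[0,0,.015],max_speed=.2); f0=np.array(manip.current_force()); print(manip.current_time(),f0.round(1))
for q in np.arange(0,1.16,.1):
    manip.move_l(tgt(q),max_speed=.05)
    f=np.array(manip.current_force())-f0; print(round(q,2),f.round(1),np.round(manip.current_ee_pos()-tgt(q),4))
    if np.linalg.norm(f)>15: print("abort"); break
print(manip.current_time())
p,W=cloud("side"); cv2.imwrite("pics/s2.png",cv2.resize(p[180:400,200:440],None,fx=2.7,fy=2.7)[:,:,::-1])
p,W=cloud("top"); 
from fit import fit
s,n=fit(p,W,freetip=True,guess=P); print(s.x.round(4))
E
```

```text
6.425 [-0.2  0.5  1. ]
0.0 [-0.3 -0.6 -1. ] [-0.0001 -0.     -0.0001]
0.1 [-0.2 -0.2 -0.6] [-0.0002 -0.     -0.0003]
0.2 [ 0.5 -0.6 -0.5] [-0.0002 -0.0001 -0.0004]
0.3 [-0.8 -0.4 -1.7] [-0.0002 -0.0001 -0.0003]
0.4 [ 0.1 -0.7 -1.5] [-0.0002 -0.0001 -0.0003]
0.5 [-0.3  3.8  2.1] [ 0.0003  0.0004 -0.    ]
0.6 [0.8 0.8 2.9] [ 0.0002 -0.0001  0.    ]
0.7 [1.8 0.7 1.8] [ 0.0002 -0.0002  0.0001]
0.8 [2.1 0.3 1.6] [ 0.     -0.0002 -0.0001]
0.9 [ 2.2 -0.9  0.6] [-0.0002 -0.0003 -0.0002]
1.0 [ 0.8 -0.7  0.9] [-0.0003 -0.0003 -0.0003]
1.1 [ 0.2 -0.5 -0.4] [-0.0002 -0.0003 -0.0003]
10.025
[ 1.2525  6.1344 -0.1129  0.2721]
```

View pics/s2.png

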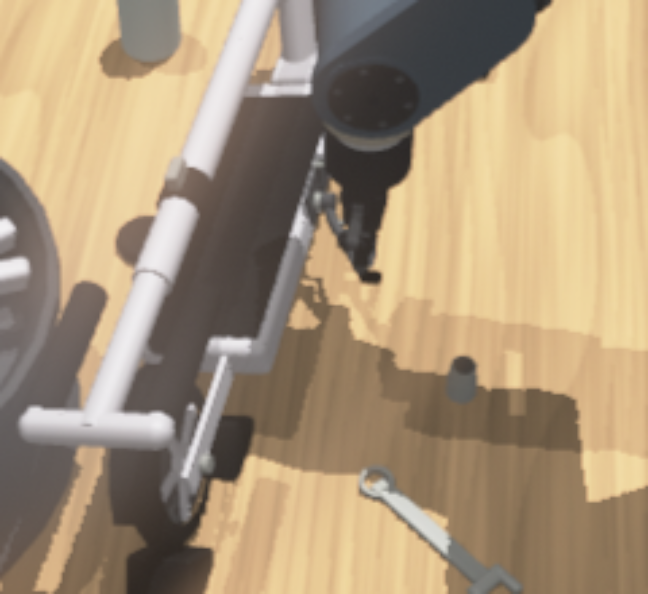

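The crop shows the foot at about side px (337,283), just behind the finger, so the stand hasn't snapped. I'll check its angle against the projection.

Run:
```python
from stand import *
for q in (0,.1,.2,.3,.4,.6,.8,1.85):
    print(q,[proj(n,b2w((-.123,-.015+.07*np.cos(q),.088-.07*np.sin(q)),P,.245)).round(1) for n in("side","top")])
e=np.array(manip.current_ee_pos()); print("tcp",e,proj("side",e),"local",(rot(P[2],.245).T@(e-b2w((0,0,0),P,.245))).round(4))
p,W=cloud("side"); cv2.imwrite("pics/s3.png",cv2.resize(p[240:310,300:380],None,fx=8,fy=8,interpolation=cv2.INTER_CUBIC)[:,:,::-1])
```

```text
0 [array([333.5, 274.5]), array([277.5, 270.7])]
0.1 [array([334.2, 276.4]), array([277.7, 271.3])]
0.2 [array([334.9, 278. ]), array([278.2, 272. ])]
0.3 [array([335.6, 279.3]), array([279. , 272.7])]
0.4 [array([336.4, 280.4]), array([280. , 273.3])]
0.6 [array([337.9, 281.7]), array([282.7, 274.7])]
0.8 [array([339.5, 281.9]), array([286.3, 276. ])]
1.85 [array([345.9, 266.5]), array([312.2, 280.2])]
tcp [0.47228313 0.08880243 0.05765041] [333.79328672 284.14123291] local [-0.1076  0.0365  0.0322]
```

View pics/s3.png

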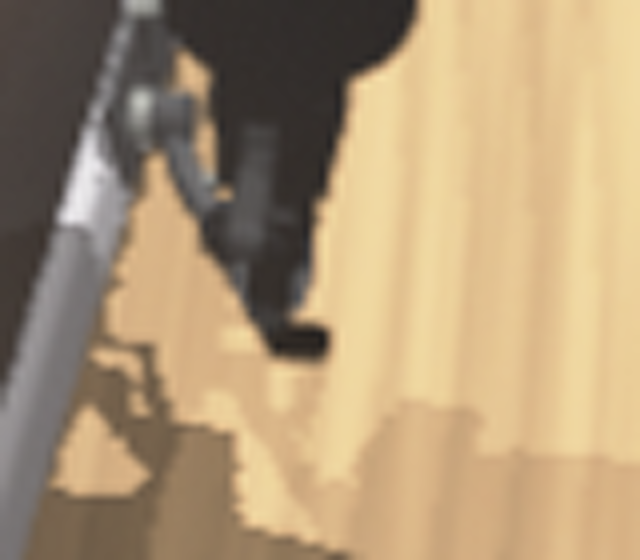

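The foot's position fits q≈0.6–0.8, close to dead centre, with the finger still against the rod. I'll continue the sweep forward under a force guard.

Run:
```python
from stand import *
f0=np.array([-.2,.5,1.])
for q in np.arange(1.15,1.61,.05):
    manip.move_l(tgt(q),max_speed=.04)
    f=np.array(manip.current_force())-f0
    p,W=cloud("side"); g=p[240:310,300:380].mean(2)
    print(round(q,2),f.round(1))
    if np.linalg.norm(f)>12: print("abort"); break
print(manip.current_time(),manip.current_ee_pos())
cv2.imwrite("pics/s4.png",cv2.resize(p[230:310,300:390],None,fx=7,fy=7,interpolation=cv2.INTER_CUBIC)[:,:,::-1])
```

```text
1.15 [-0.3 -1.3 -0.6]
1.2 [-0.1 -0.7  0.6]
1.25 [ 0.  -0.4 -0.8]
1.3 [ 0.6 -0.2 -0.7]
1.35 [ 0.3 -0.5  0.2]
1.4 [ 0.4 -0.5 -0.3]
1.45 [ 0.6  0.7 -1.8]
1.5 [ 0.  -0.5 -0.1]
1.55 [ 0.6 -0.6 -0.6]
1.6 [-0.  -0.1 -0.3]
13.175 [0.46870604 0.05587089 0.04751684]
```

View pics/s4.png

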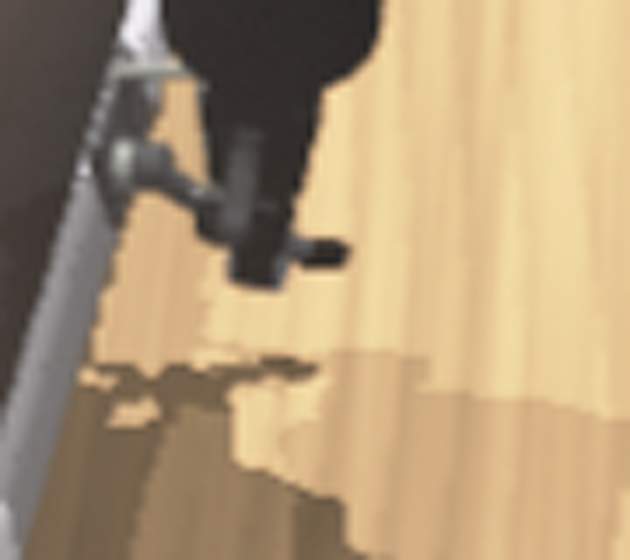

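The foot is now at side px (346,266), which matches q=1.85, so the stand is on its stop. Next: retract, recheck the pose and go above the tube.

Run:
```python
from stand import *
from fit import fit
e=np.array(manip.current_ee_pos())
manip.move_l(e+Y[:,1]*.015-Y[:,0]*.01,max_speed=.1)
manip.move_l(manip.current_ee_pos()+np.array([-.10,.10,.30]),max_speed=.3)
manip.set_gripper(1.0,40)
p,W=cloud("top")
marks=[((-.06,-.18,.09),(371.2,256.2)),((-.06,.17,.09),(237,242.5))]
s,n=fit(p,W,marks=marks,guess=P); print(P.round(4),s.x.round(4),n,s.cost)
s2,_=fit(p,W,marks=marks,guess=P,freetip=True); print(s2.x.round(4))
R=rot(P[2],.245); T=np.column_stack([R[:,1],R[:,0],-R[:,2]])
g=b2w((0,-.06,.205-.019),s.x,.245); np.save("pose2.npy",s.x)
manip.move_ptp(g+.12*R[:,2],T)
f=np.array(manip.current_force()); print(f.round(1),manip.current_time(),manip.current_ee_pos()-g-.12*R[:,2])
p,_=cloud("side"); cv2.imwrite("pics/s5.png",p[:,:,::-1])
```

```text
[ 0.5672  0.0416 -0.1099] [ 0.568   0.0412 -0.102 ] 1873 6.0275292476545195
[ 0.5627  0.0421 -0.1045  0.2774]
[-0.4 -0.5 -0.1] 16.9167 [-0.00017769  0.00077843  0.00064406]
```

View pics/s5.png

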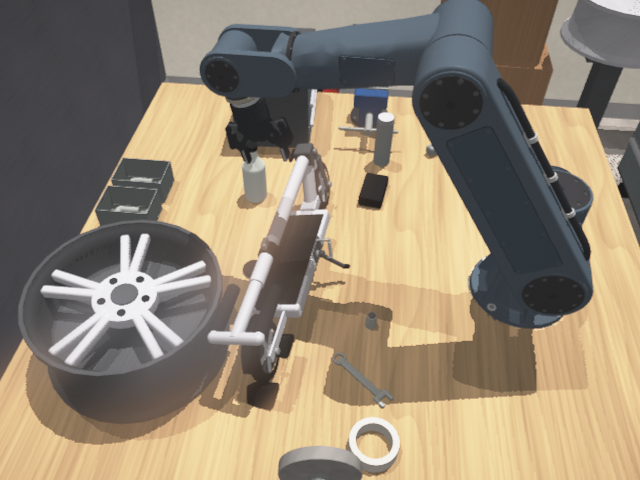

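The gripper straddles the tube from above with clear sides, and the stand is down. Descend and grip.

Run:
```python
from h import *
P=np.load("pose2.npy"); P[2]=-.106; np.save("pose3.npy",P); R=rot(P[2],.245); T=np.column_stack([R[:,1],R[:,0],-R[:,2]])
g=b2w((0,-.06,.205-.022),P,.245)
f0=np.array(manip.current_force())
manip.move_l(g+.03*R[:,2],T,max_speed=.15)
manip.move_l(g,max_speed=.06); print((np.array(manip.current_force())-f0).round(1))
for o in (.6,.5,.4): manip.set_gripper(o,40); print(o,manip.current_grip_width(),manip.current_grip_force(),(np.array(manip.current_force())-f0).round(1))
manip.set_gripper(0.,50); print(manip.current_grip_width(),manip.current_grip_force(),(np.array(manip.current_force())-f0).round(1),np.round(manip.current_ft_torque(),2),manip.current_ee_pos()-g,manip.current_time())
np.save("f0.npy",f0)
```

```text
[-1.3  0.6 -0.2]
0.6 0.5960091931574443 0.0 [-1.  -0.3 -0.6]
0.5 0.5000354625033916 0.0 [-1.3 -1.  -0.3]
0.4 0.3975194569900271 0.0 [-0.3 -0.  -1.1]
0.0026443257337120415 17.67569214105606 [ 3.9 -0.7 33.6] [ 0.14  0.7  -0.03] [ 0.00329333 -0.00036716  0.00571352] 19.75
```

Run:
```python
from h import *
p,W=cloud("side"); print(manip.current_ee_pos(),proj("side",manip.current_ee_pos()))
cv2.imwrite("pics/s6.png",cv2.resize(p[90:340,160:400],None,fx=2.4,fy=2.4)[:,:,::-1])
P=np.load("pose3.npy"); print(proj("side",b2w((0,-.06,.205),P,.245)))
```

```text
[ 0.60613368 -0.02317245  0.18361027] [285.42622915 212.11131153]
[284.43010894 207.35855056]
```

View pics/s6.png

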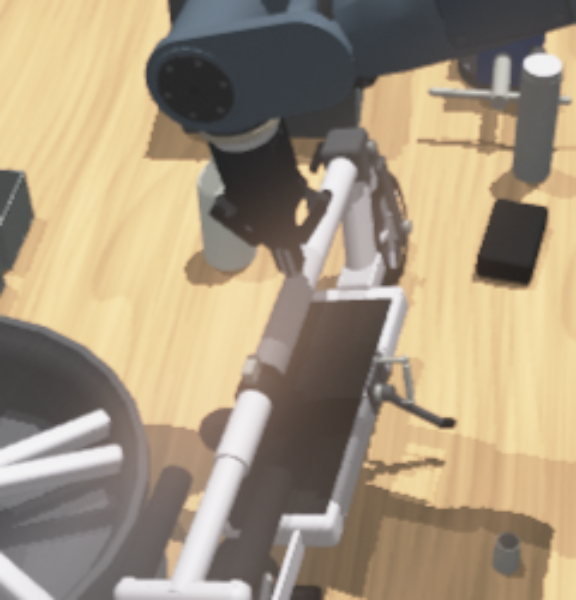

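The picture shows the fingers shut at or beside the tube, around crop (293,278), so nothing is held. I need to measure where the tube is now.

Run:
```python
from h import *
from scipy.optimize import least_squares
P=np.load("pose3.npy")
for n in("side","top"):
    p,W=cloud(n); w=W.reshape(-1,3); col=p.reshape(-1,3).astype(float)
    L=(w-[P[0],P[1],0])@rot(P[2],0)   # yaw-only local
    for a,b in((.0,.06),(.09,.16),(-.16,-.11)):
        m=(L[:,1]>a)&(L[:,1]<b)&(L[:,2]>.165)&(L[:,2]<.24)&(abs(L[:,0]-.03)<.06)&(col.mean(1)>90)
        q=L[m]
        s=least_squares(lambda v:np.hypot(q[:,0]-v[0],q[:,2]-v[1])-.017,(.045,.199),loss="soft_l1",f_scale=.004)
        print(n,(a,b),m.sum(),s.x.round(4),"x range",np.percentile(q[:,0],[2,98]).round(3),"z95",np.percentile(q[:,2],95).round(3))
e=(np.array(manip.current_ee_pos())-[P[0],P[1],0])@rot(P[2],0); print("tcp local",e, manip.current_time(),manip.current_grip_width())
```

```text
side (0.0, 0.06) 268 [0.0463 0.1971] x range [0.029 0.06 ] z95 0.216
side (0.09, 0.16) 423 [0.0469 0.1993] x range [0.029 0.063] z95 0.23
side (-0.16, -0.11) 103 [0.0459 0.197 ] x range [0.028 0.045] z95 0.215
top (0.0, 0.06) 174 [0.0475 0.1974] x range [0.034 0.063] z95 0.218
top (0.09, 0.16) 353 [0.0483 0.1982] x range [0.031 0.064] z95 0.23
top (-0.16, -0.11) 56 [0.0472 0.1968] x range [0.031 0.062] z95 0.216
tcp local [ 0.04479783 -0.06002917  0.18362408] 19.9 -0.0009813623153212873
```

The tube hasn't moved, at (0.047, 0.198) in the yaw frame. The real fingertips end about 3 cm short of the reported TCP. That also explains the late contact on the stand. Open, then measure the offset from close by.

Run:
```python
from h import *
e=np.array([0.46870604,0.05587089,0.04751684])
for k in (0,.015,.03,.035,.04): print(k,proj("side",e+[0,0,k]).round(1),"seen ~336.4,271")
P=np.load("pose3.npy"); R=rot(P[2],.245); T=np.column_stack([R[:,1],R[:,0],-R[:,2]]); f0=np.load("f0.npy")
manip.set_gripper(1.0,40)
print((np.array(manip.current_force())-f0).round(1))
g=b2w((0,-.06,.205-.022),P,.245)
manip.move_l(g+.12*R[:,2],T,max_speed=.25)
manip.set_gripper(0.35)
p,W=cloud("side"); 
e=np.array(manip.current_ee_pos()); print(e,proj("side",e),manip.current_time(),manip.current_grip_width())
cv2.imwrite("pics/s7.png",cv2.resize(p[110:240,220:340],None,fx=4.5,fy=4.5,interpolation=cv2.INTER_CUBIC)[:,:,::-1])
for k in (0,.015,.03,.045): print(k,"world",proj("side",e+[0,0,k]).round(1),"tool",proj("side",e-k*T[:,2]).round(1))
```

```text
0 [336.2 276.9] seen ~336.4,271
0.015 [336.4 273. ] seen ~336.4,271
0.03 [336.6 269.1] seen ~336.4,271
0.035 [336.7 267.7] seen ~336.4,271
0.04 [336.8 266.4] seen ~336.4,271
[-0.6 -0.2 -0.7]
[ 0.63180298 -0.02588029  0.29427682] [273.35024597 176.11383323] 21.9417 0.34913949023370683
0 world [273.4 176.1] tool [273.4 176.1]
0.015 world [273.1 171.1] tool [271.6 171.1]
0.03 world [272.8 166.1] tool [269.7 166. ]
0.045 world [272.5 160.9] tool [267.9 160.8]
```

View pics/s7.png

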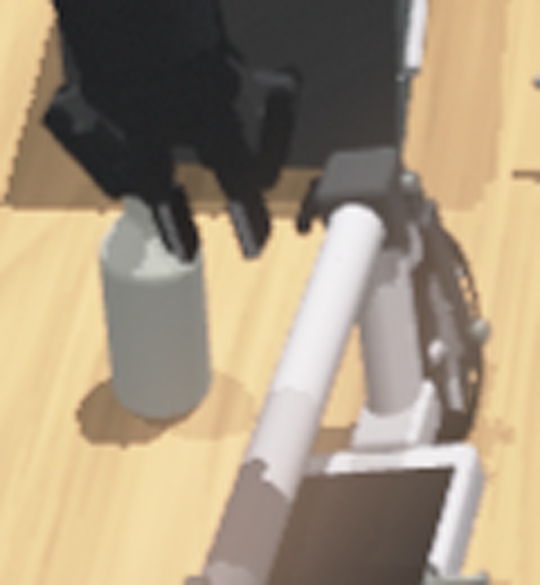

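The tips show at crop (188,258) and (252,252), so they end about 29 mm short of the TCP along the tool axis. I'll grip 26 mm deeper.

Run:
```python
from h import *
P=np.load("pose3.npy"); R=rot(P[2],.245); T=np.column_stack([R[:,1],R[:,0],-R[:,2]]); f0=np.load("f0.npy")
F=lambda:(np.array(manip.current_force())-f0).round(1)
manip.set_gripper(1.0,40)
g=b2w((0,-.06,.157),P,.245)
manip.move_l(g+.04*R[:,2],T,max_speed=.2)
manip.move_l(g,max_speed=.08); print(F())
manip.set_gripper(.45,40); print(F(),manip.current_grip_force())
manip.set_gripper(0.,50); print(manip.current_grip_width(),manip.current_grip_force(),F(),np.round(manip.current_ft_torque(),2),manip.current_ee_pos()-g,manip.current_time())
```

```text
[-0.1 -1.   0.1]
[ 3.2 -1.1  1.4] 1.8437081202864647
0.37620481711958254 49.72308933734894 [ 4.6 -0.3  5.6] [-0.02 -0.8   0.19] [ 7.35432713e-04 -9.76155143e-05  6.66112557e-04] 24.5917
```

Gripped (width 0.376, 50 N). Now rock it upright along the rolling arc, logging forces.

```bash
cat > arc.py <<'E'
from h import *
P=np.load("pose3.npy"); f0=np.load("f0.npy")
F=lambda:(np.array(manip.current_force())-f0).round(1)
X=rot(P[2],0)[:,0]
def pose(th):
    R=rot(P[2],th); return b2w((0,-.06,.157),P,th)+X*.012*(th-.245), np.column_stack([R[:,1],R[:,0],-R[:,2]])
E
python3 - <<'E'
from arc import *
for th in np.linspace(.245,0,9)[1:]:
    p,T=pose(th); manip.move_l(p,T,max_speed=.03); print(round(th,3),F(),np.round(manip.current_ee_pos()-p,4))
    if np.linalg.norm(F())>45: print("abort"); break
manip.dwell(.3); print(F(),manip.current_time(),manip.current_grip_width())
p,W=cloud("side"); cv2.imwrite("pics/s8.png",p[:,:,::-1])
for n in("side","top"):
    p,W=cloud(n); w=W.reshape(-1,3); col=p.reshape(-1,3).astype(float); L=(w-[P[0],P[1],0])@rot(P[2],0)
    for a,b in((.0,.06),(.09,.16),(-.16,-.11)):
        m=(L[:,1]>a)&(L[:,1]<b)&(L[:,2]>.175)&(L[:,2]<.24)&(abs(L[:,0])<.05)&(col.mean(1)>90); q=L[m]
        if m.sum()<30: continue
        from scipy.optimize import least_squares
        s=least_squares(lambda v:np.hypot(q[:,0]-v[0],q[:,2]-v[1])-.017,(0,.205),loss="soft_l1",f_scale=.004); print(n,(a,b),m.sum(),s.x.round(4))
    m=(abs(L[:,1]-.0)<.17)&(abs(L[:,0])<.055)&(L[:,2]>.07)&(L[:,2]<.125)
    for k in (L[:,0]<-.022,L[:,0]>.022):
        q=L[m&k]; 
        if len(q)>50: 
            A=np.c_[q[:,0],np.ones(len(q))]; print(n,"deck side",len(q),np.median(q,axis=0).round(4))
    q=L[m]; print(n,"deck slope",np.linalg.lstsq(np.c_[q[:,0],q[:,1],np.ones(len(q))],q[:,2],rcond=None)[0].round(4))
E
```

```text
0.214 [ 4.7 -1.2  6.6] [ 0.0005 -0.0002  0.0008]
0.184 [ 2.9 -1.5  5.9] [ 0.0005 -0.0002  0.0008]
0.153 [ 2.7 -2.8  6.9] [ 0.0004 -0.0003  0.0008]
0.122 [ 2.2 -3.1  8. ] [ 0.0004 -0.0004  0.0009]
0.092 [ 1.9 -3.   8. ] [ 0.0003 -0.0005  0.0009]
0.061 [ 1.1 -4.9  9.2] [ 0.0003 -0.0006  0.0009]
0.031 [-0.9 -4.7  9.5] [ 0.0002 -0.0007  0.001 ]
0.0 [-0.7 -5.6 10.1] [ 0.0002 -0.0008  0.001 ]
[-1.9 -5.6 11.1] 27.3583 0.38333470385771806
side (0.0, 0.06) 265 [-0.0045  0.2039]
side (0.09, 0.16) 335 [-0.0059  0.2052]
side deck side 1058 [-0.0393 -0.0143  0.0953]
side deck side 456 [0.0463 0.0547 0.0932]
side deck slope [-0.025  -0.0048  0.0943]
top (0.0, 0.06) 236 [-0.0033  0.2037]
top (0.09, 0.16) 346 [-0.0044  0.205 ]
top (-0.16, -0.11) 70 [0.0006 0.204 ]
top deck side 1063 [-0.0411  0.0638  0.095 ]
top deck side 771 [0.0387 0.088  0.0942]
top deck slope [-0.0195  0.0004  0.0945]
```

View pics/s8.png

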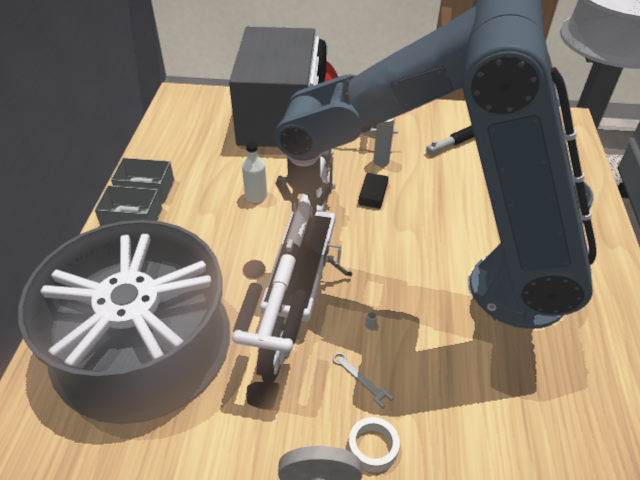

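The scooter stands upright: tube offset implies a tilt of about -0.005 rad and the deck slope about 0.02. It is clear of the alloy wheel, the stand is down at px (340,268) and off the bench, and the tool presses down gently at 11 N. Handing in.

Run:
```python
from arc import *
manip.dwell(.5); print(F(),manip.current_time()); print(manip.sign_off())
```

```text
[-1.8 -5.2 11.3] 28.0083
the job is handed in; nothing more can be done
None
```

I flipped the kickstand down onto its stop, then brought the scooter upright by its steering tube and handed it in at 28.0 s, held within about 0.02 rad of plumb and clear of the alloy wheel; a first grip missed and pressed on the tube with 34 N, but the scooter did not move.

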